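Fetch the hold-down from the guarded dock

ROBOT

A 7-joint arm with a two-finger parallel gripper is mounted at the origin on the work surface. World frame = base frame: x ahead of the robot, y to its left, z up, the work surface at z = 0. Lengths are in mm, angles in rad, forces in N, time in s.
With the tool pointing down it reaches from about 350 to 900 mm from the base axis. Payload 8.1 kg.
Tool frame: the origin (TCP) lies midway between the tips of the shut fingers; the grasp point (between the pads) lies 19 mm behind it; z points along the fingers, y is the line along which they close (so a half turn about z gives the same grasp; the last joint's range is limited). The gripper opens to 92 mm and grips with 3 to 60 N. Pads are 19 mm wide; open, the fingers measure 130 mm over their backs; the gripper's body (75 mm by 190 mm) begins 47 mm behind the grasp point.
Start: joints at [-0.103, 0.434, 0.025, 1.573, -0.012, 1.134, -0.075], TCP at [625.014, -0.027, 201.242] pointing down, gripper open.
Joint ranges: [-2.62, 2.62], [-0.44, 2.09], [-1.27, 1.32], [0.08, 2.57], [-1.32, 4.46], [0.12, 2], [-2.74, 2.74]. Speed limits (rad/s): [2.22, 2.22, 3.01, 3.01, 3.14, 3.14, 3.14].

INTERFACE

Orientations are given as a unit quaternion [x, y, z, w].
In Python, from rig import bot, cams, ticket gives the robot as it stands. The module is installed in compiled form; this text tells all that it offers.
- The arm moves only by the tool drive_tool, never from a script. Its argument "moves" is one flat list of numbers, 5 for each row, row after row: the shift along the tool's x, y, z as a fraction of full scale, then the turn about the tool's z as a fraction of full scale, then the closure, from -1 (fully open) to 1 (shut), so that 0 is half open. A call has 1 to 20 rows; each row shifts and turns the commanded pose from where the row before left it, along the tool's axes as they then stand; what a row does not reach is not made up. Full scale, the value 1, is 0.15 m for a shift and pi/2 rad for a turn. A row lasts 1/10 s, in which the tool goes at most 50 mm and 8.59 degrees, less where a joint would pass 70% of its speed; a pose out of reach is approached as far as the arm can. A call with a number of a shift or a turn outside -1 to 1 is refused whole. A call with a gripper value outside its range is refused whole. The fingers move at their own pace and stop on an object; "squeeze" is the grip in N (left out, the last holds). Time passes only in rows, so rows that do not move let the fingers close. It gives the time, the measured TCP pose, the force, the opening and the grip force at its end, in the units of the state.
- bot.get_state(): the state, without advancing time (a new reading comes with each control period).
- cams.read_camera(name): name is "scene" or "side" or "wrist"; returns a dict with "color" (480x640x3 uint8, red, green, blue), "intrinsics" (3x3 intrinsics, pixels), "D" ([k1, k2, p1, p2, k3] as OpenCV has them; the pictures are not rectified), "xyz" and "orientation" of the camera in the world; the wrist camera has in their place "mount" (4x4, takes a point from camera to tool coordinates, whose origin is the TCP and whose axes are the flange's). Camera axes: x right, y down, z forward; pixel columns grow to the right and rows downward; lengths in mm; the calibration is good to about 2 mm. A picture is of the moment at which its call begins: read the wrist's pose just before it. There is no depth.
- ticket.job_done(): hands the job in; it is judged then, once.
The state is a dict: "t": time; "q": joint angles; "joint_vel": joint speeds; "tau": joint torques, N m; "tcp_pos": TCP position; "ee_rot": TCP orientation; "wrist_force": force on the tool from outside, world axes, zero at the start; "wrist_torque": the same for the moment, N m; "width": finger opening in mm; "grasp_force": force on a finger pad.
Only numpy, scipy, OpenCV 4.12 (cv2) and the standard library are available. Lean on these libraries where they do the work, as an engineer would, in place of code of your own. Each camera call takes 0.05 s, during which the arm holds its last target. There are 200 camera calls.

TASK

I need the hold-down from the guarded dock, but three containers stand around it: first move the jar, the glue bottle and the bit box into the grey side tray, leaving the hold-down in the dock until all three are there. Then turn the hold-down until its foot passes through the slot, lift it out and stand it upright in the middle of the clear strip on the drilling jig, with its foot lying along the strip. Finally put each container back upright on the very spot of the dock where it stood, without ever tipping one over.

Things in the scene. Friction and masses are not known exactly. Their poses are not given: they have to be found in the camera images.
- dock: Fixed grey block 180 x 180 mm, deck 31 mm high; origin: centre of underside. Deck is a 5 mm clear cover over a cavity 80 x 80 mm, floor at height 12 mm. At its centre one slot, 60 mm along dock x, 30 mm along y, edged white. Containers stand about 58 mm from the centre on the +y, -y and -x sides, in any order. Loose clutter within 0.7 m of the robot is under 40 mm high; farther back up to 200 mm.
- hold_down: Loose, 0.12 kg, 62 mm tall: flat steel foot 52 (x) x 20 x 8 mm, round stem 10 mm thick, black bar grip 44 mm (along x, parallel to the foot) x 16 mm, 42 to 62 mm up. Origin: centre of the underside, z up. At the start the foot is on the cavity floor, crosswise to the slot; it lifts out once lengthwise in the slot (either way round, within 0.1 rad) and centred within 4 mm.
- jar: Screw jar, loose, about 0.2 kg: clear round jar 50 mm in diameter with a flat metal lid 52 mm in diameter from 72 mm up to the top at 95 mm. Origin: centre of its underside, z up.
- glue: Glue bottle, loose, about 0.13 kg: white round bottle 46 mm in diameter with straight sides up to 85 mm, then a narrow nozzle to 112 mm. Origin at the centre of its underside, z up.
- bit_box: Bit box, loose, about 0.22 kg: upright grey square-sided box with a black lid, 50 mm (its x) x 44 mm (its y), 100 mm tall. Origin at the centre of its underside, z up.
- tray: Side tray, fixed, shallow, grey: 280 mm (its x) x 130 mm (its y), floor at height 4 mm, rim 5 mm thick and 12 mm high. Origin: centre of its underside. Left or right of the dock. The three containers fit in a row along its x, for instance at -85, 0 and +85 mm.
- jig: Drilling jig, fixed: plywood board 120 (x) x 180 (y) x 18 mm; a clear strip 40 mm wide, 5 mm thick, lies along its y over the middle, top at height 23 mm, between four steel pins (tops at 32 mm, 24 mm either side of the middle line, 66 mm from the centre along it). Origin: centre of the underside, below the middle of the strip. Left or right of the dock.
Mind the look-alikes: they are no part of the job. Leave any purple or red look-alike of the glue alone.

How it is judged:
By the outcome, as a careful person would: the job done as asked, in the order asked, and still so for the second after the job is handed in, with the robot touching nothing.
It also fails if it takes over 136 s, if anything falls off the work surface, if the arm or the gripper's body presses on something with over 40 N, if the wrist force passes 120 N, or if a joint passes its speed limit or range.

## Working session

There is one attempt and no reset: what is moved stays moved. The work goes in short steps, Python scripts to look and compute and a tool call to move; the robot and the scene stay as the last step left them, time stands still between calls to the robot, and variables do not carry over. Pictures are saved under pics/ and viewed, at most 18 in all, crops included, and the job is handed in when it is done.

Besides the shell and the picture viewer there is one more tool, called after "Emit:" as a command line: name --argument value ..., lists and objects as JSON in quotes. drive_tool: Moves the arm, as the interface text tells. Its arguments: {"type":"object","properties":{"moves":{"type":"array","items":{"type":"number"}},"squeeze":{"type":"number"}},"required":["moves"]}

```bash
mkdir -p pics; cat > h.py <<'E'
import numpy as np, cv2
from scipy.spatial.transform import Rotation as R
from rig import bot, cams, ticket
def cam(name):
    s=bot.get_state(); c=cams.read_camera(name)
    if 'mount' in c:
        T=np.eye(4);T[:3,:3]=R.from_quat(s['ee_rot']).as_matrix();T[:3,3]=s['tcp_pos'];T=T@np.array(c['mount'])
        M=T[:3,:3];o=T[:3,3]
    else: M=R.from_quat(c['orientation']).as_matrix();o=np.array(c['xyz'])
    return dict(img=c['color'][:,:,::-1].copy(),K=np.array(c['intrinsics'],float),D=np.array(c['D'],float),M=M,o=o,s=s)
def plane(c,px,z):
    p=cv2.undistortPoints(np.array(px,float).reshape(-1,1,2),c['K'],c['D']).reshape(-1,2)
    d=np.c_[p,np.ones(len(p))]@c['M'].T
    return c['o']+d*((z-c['o'][2])/d[:,2])[:,None]
def proj(c,P):
    P=(np.array(P,float).reshape(-1,3)-c['o'])@c['M']
    return cv2.projectPoints(P,np.zeros(3),np.zeros(3),c['K'],c['D'])[0].reshape(-1,2)
E
python3 - <<'E'
from h import *
for n in ['scene','side','wrist']:
    c=cam(n);cv2.imwrite(f'pics/{n}0.png',c['img']);print(n,c['o'].round(),c['M'][:,2].round(2),c['K'][0,0])
    if n=='wrist':print(c['M'].round(3))
s=bot.get_state();print(s['t'],s['ee_rot'],s['width'],s['wrist_force'],R.from_quat(s['ee_rot']).as_matrix().round(3))
E
```

```text
scene [ 979. -205.  895.] [-0.44  0.2  -0.88] 624.9631682943061
side [415. 924. 668.] [ 0.13 -0.83 -0.54] 597.2810394639798
wrist [624.  80. 384.] [-0.   -0.29 -0.96] 353.5496619916228
[[ 1.     0.001 -0.001]
 [ 0.    -0.956 -0.293]
 [-0.001  0.293 -0.956]]
0.15 [ 7.07137607e-01  7.07075696e-01 -4.58382849e-04 -3.93339681e-04] 91.53561432544589 [-0.35246584 -0.40946092  0.34811198] [[ 0.     1.    -0.001]
 [ 1.    -0.    -0.   ]
 [-0.    -0.001 -1.   ]]
```

View pics/scene0.png

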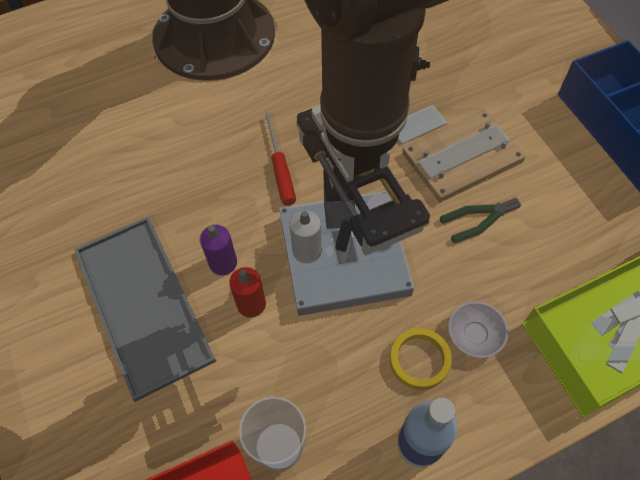

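View pics/side0.png

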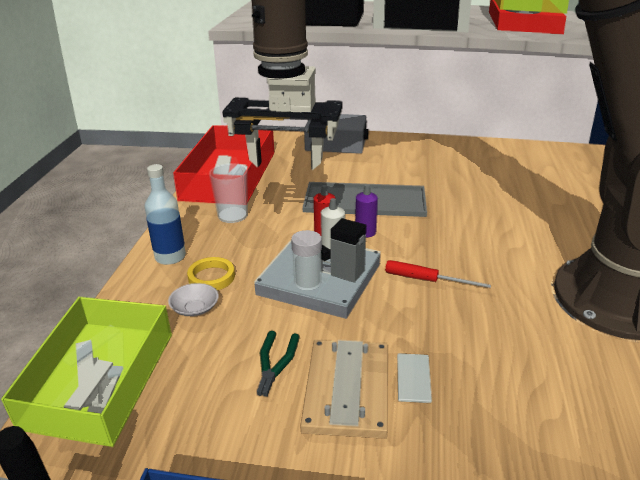

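View pics/wrist0.png

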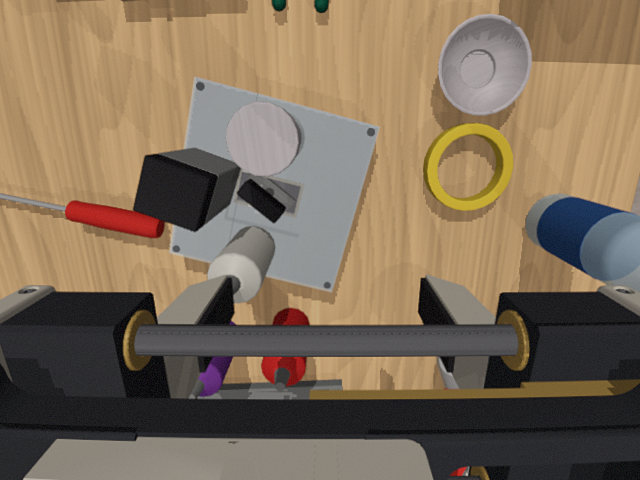

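The scene view shows the tray on the left (robot's right, −y) at about (145,305), the dock at (345,250) and the jig at (465,152). The wrist view shows the dock corners (195,78), (378,127), (333,292), (170,250), the jar lid at (262,138), the box lid at about (165,190), the glue nozzle at (235,288) and the black bar at (262,200).

```bash
python3 - <<'E'
from h import *
w=cam('wrist');s=cam('scene');d=cam('side')
C=plane(w,[(195,78),(378,127),(333,292),(170,250)],31);print('dock',C.round(),C.mean(0))
for a,b in zip(C,np.roll(C,-1,0)):print(np.linalg.norm(b-a).round(1),np.degrees(np.arctan2(*(b-a)[1::-1])).round(1))
print('jar',plane(w,[(262,138),(226,138),(299,138)],95).round())
print('box corners',plane(w,[(147,155),(202,172),(185,230),(134,210)],100).round())
print('glue nozzle',plane(w,[(236,290)],112).round(), plane(s,[(305,213)],112).round(),plane(d,[(334,206)],112).round())
print('bar ends',plane(w,[(245,187),(280,214)],62).round())
print('tray',plane(s,[(78,248),(149,221),(213,358),(137,396)],12).round())
print('jig',plane(d,[(310,341),(388,341),(387,433),(302,431)],18).round(), 'strip',plane(d,[(334,342),(363,342),(361,424),(331,424)],23).round())
print('red',plane(s,[(244,276)],112).round(),'purple',plane(s,[(214,231)],112).round())
i=w['img'][60:310,100:400];cv2.imwrite('pics/w1.png',cv2.resize(i,None,fx=2.4,fy=2.4,interpolation=3))
E
```

```text
dock [[502. 124.  31.]
 [674.  80.  31.]
 [632. -94.  31.]
 [458. -45.  31.]] [566.52427214  16.42292954  31.        ]
177.2 -14.5
178.8 -103.6
180.7 164.4
175.1 75.3
jar [[574.  72.  95.]
 [545.  72.  95.]
 [603.  72.  95.]]
box corners [[482.  59. 100.]
 [525.  46. 100.]
 [506.  -3. 100.]
 [465.  15. 100.]]
glue nozzle [[548. -52. 112.]] [[532. -32. 112.]] [[549. -69. 112.]]
bar ends [[550.  27.  62.]
 [581.   2.  62.]]
tray [[ 376. -371.   12.]
 [ 378. -249.   12.]
 [ 644. -235.   12.]
 [ 651. -355.   12.]]
jig [[550. 212.  18.]
 [426. 195.  18.]
 [415. 383.  18.]
 [531. 395.  18.]] strip [[511. 214.  23.]
 [465. 208.  23.]
 [452. 376.  23.]
 [493. 381.  23.]]
red [[ 589. -151.  112.]] purple [[ 503. -163.  112.]]
```

View pics/w1.png

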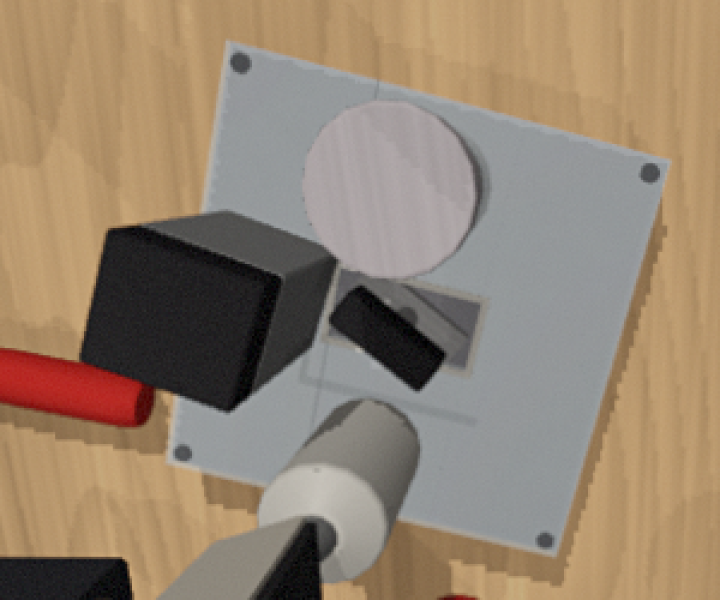

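The crop shows the slot edges around crop (404,319), with the bar at about 25° to the slot. The containers stand on the deck, so their tops are 31 mm higher than I assumed; I'll recompute.

```bash
python3 - <<'E'
from h import *
w=cam('wrist');s=cam('scene');d=cam('side')
f=lambda *p:[(100+x/2.4,60+y/2.4) for x,y in p]
C=plane(w,[(195,78),(378,127),(333,292),(170,250)],31)[:,:2]
c=C.mean(0);print('dock',c);ex=np.array([np.cos(-.262),np.sin(-.262)]);ey=np.array([-ex[1],ex[0]])
D=lambda P:np.c_[(P[:,:2]-c)@ex,(P[:,:2]-c)@ey].round(1)
S=plane(w,f((341,264),(487,297),(470,375),(324,340)),31);print('slot',S.mean(0),D(S))
g=cv2.cvtColor(w['img'],cv2.COLOR_BGR2HSV)
t=plane(w,f((391,100),(391,277),(303,188),(477,188)),126);print('jar',t.round(),t.mean(0),D(t))
t=plane(w,f((107,230),(268,275),(228,408),(82,360)),131);print('box',t.round(),t.mean(0),D(t),[np.linalg.norm(t[i]-t[i-1]).round() for i in range(4)])
t=plane(w,f((325,525)),116);print('glue shoulder',t,D(t), plane(w,f((318,540)),143), 'scene/side nozzle',plane(s,[(305,211)],143).round(),plane(d,[(332,206)],143).round())
t=plane(w,f((358,287),(446,354),(421,391),(330,320)),74);print('bar',t.mean(0),D(t),np.degrees(np.arctan2(*(t[1]-t[0])[1::-1])),np.degrees(np.arctan2(*(t[2]-t[3])[1::-1])))
E
```

```text
dock [566.86007005  16.41312189]
slot [567.0100738   15.93500971  31.        ] [[-30.6  15.4]
 [ 31.   17.6]
 [ 32.1 -16.8]
 [-31.4 -17.9]]
jar [[581.  97. 126.]
 [579.  46. 126.]
 [554.  72. 126.]
 [605.  72. 126.]] [579.69613134  71.96289372 126.        ] [[ -7.1  81.4]
 [  3.6  31.8]
 [-27.1  50.8]
 [ 22.6  63.9]]
box [[496.  61. 131.]
 [543.  48. 131.]
 [526.   6. 131.]
 [482.  22. 131.]] [511.84045314  34.15881547 131.        ] [[-80.1  24.7]
 [-31.3  23.8]
 [-36.5 -20.3]
 [-83.  -16.8]] [np.float64(42.0), np.float64(49.0), np.float64(44.0), np.float64(47.0)]
glue shoulder [[549.61451502 -40.06952069 116.        ]] [[ -2. -59.]] [[554.56912979 -33.08035724 143.        ]] scene/side nozzle [[547. -37. 143.]] [[545. -13. 143.]]
bar [567.52144524  16.62944811  74.        ] [[-14.5  16.2]
 [ 22.4   0.1]
 [ 16.5 -16.3]
 [-22.1   1.5]] -38.580654818960376 -39.81767047456152
```

Emit:
drive_tool --moves '[0,0,0,0.09,-1,0,0,0,0.09,-1,0,0,0,0.09,-1,0,0,0,0.09,-1,0,0,0,0.09,-1,0,0,0,0.09,-1,0,0,0,0.09,-1,0,0,0,0.09,-1,0,0,0,0.09,-1,0,0,0,0.09,-1,0,0,0,0.09,-1,0,0,0,0.09,-1,0,0,0,0.09,-1,-0.14,-0.13,0,0,-1,-0.14,-0.13,0,0,-1,-0.14,-0.13,0,0,-1,0,0,0,0,-1]' --squeeze 20

```text
t: 2.15
tcp_pos: [577.8, 77.8, 201.1]
ee_rot: [0.991, -0.13, -0.001, -0.001]
wrist_force: [0.6, 0.6, -0.7]
width: 92.0
grasp_force: 0.0
```

```bash
cat >> h.py <<'E'
def rel(x,y,yaw=None):
    s=bot.get_state();A=R.from_quat(s['ee_rot']).as_matrix();p=np.array(s['tcp_pos'])
    v=A.T@(np.array([x,y,p[2]])-p); a=np.degrees(np.arctan2(A[1,0],A[0,0]))
    print('tcp',p.round(1),'yaw',a.round(1),'t',round(s['t'],2),'tool xy mm',v.round(1)[:2],'frac',(v/150).round(3)[:2],'turn',None if yaw is None else round((a-yaw)/90,3))
E
python3 - <<'E'
from h import *
rel(580,72)
c=cam('wrist');cv2.imwrite('pics/w2.png',c['img'])
print(proj(c,[(580,72,126),(511.5,33.5,131),(550.5,-40,116),(567,16,31)]).round())
E
```

```text
tcp [577.8  77.8 201.1] yaw -15.0 t 2.15 tool xy mm [3.6 5. ] frac [0.024 0.033] turn None
[[333. 230.]
 [402. 300.]
 [479. 226.]
 [388. 202.]]
```

View pics/w2.png

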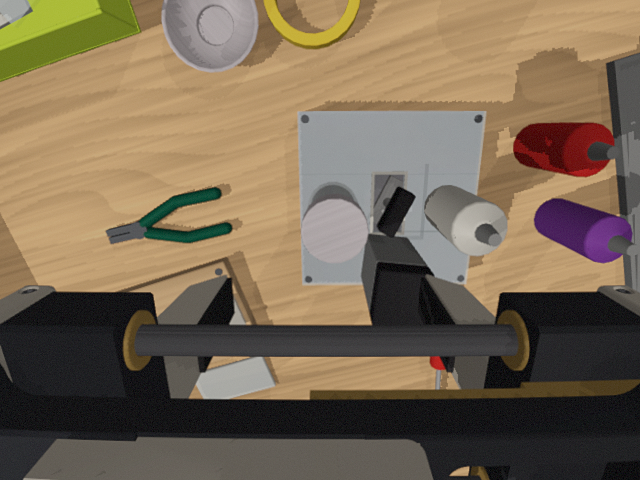

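Jar lid centre at (335,230), matching the prediction; glue at (476,228), box in front of the fingers at (400,295). The estimates hold; going down on the jar.

Emit:
drive_tool --moves '[0.024,0.033,0,0,-1,0,0,0.2,0,-1,0,0,0.2,0,-1,0,0,0.2,0,-1,0,0,0.1,0,-1,0,0,0,0,-1,0,0,0,0,0.4,0,0,0,0,0.4,0,0,0,0,0.4,0,0,0,0,0.4,0,0,0,0,0.4,0,0,0,0,0.4]' --squeeze 20

```text
t: 3.4
tcp_pos: [582.1, 67.7, 96.6]
ee_rot: [0.991, -0.133, 0.0, -0.0]
wrist_force: [-0.3, 0.2, 1.8]
width: 51.4
grasp_force: 20.0
```

```bash
python3 - <<'E'
from h import *
rel(580,72);c=cam('scene');C=plane(c,[(78,248),(149,221),(213,358),(137,396)],12);print(C.mean(0))
E
```

```text
tcp [582.1  67.7  96.6] yaw -15.3 t 3.4 tool xy mm [-3.2 -3.6] frac [-0.021 -0.024] turn None
[ 512.0947646  -302.33631595   12.        ]
```

Emit:
drive_tool --moves '[0,0,-0.1,0,0.4,0,0,-0.2,0,0.4,0,0,-0.25,0,0.4,0,0,-0.25,0,0.4,0,0,-0.067,0,0.4,0.0375,0.1165,0,0,0.4,0.075,0.232,0,0,0.4,0.075,0.232,0,0,0.4,0.075,0.232,0,0,0.4,0.075,0.232,0,0,0.4,0.075,0.232,0,0,0.4,0.075,0.232,0,0,0.4,0.075,0.232,0,0,0.4,0.075,0.232,0,0,0.4,0.075,0.232,0,0,0.4,0.0375,0.1165,0,0,0.4,0,0,0,0,0.4,0,0,0,0,0.4]'

```text
t: 5.25
tcp_pos: [597.9, -297.9, 225.0]
ee_rot: [0.991, -0.134, -0.001, -0.0]
wrist_force: [0.2, 0.8, -2.7]
width: 51.3
grasp_force: 20.0
```

```bash
python3 - <<'E'
from h import *
rel(600,-298);c=cam('wrist');cv2.imwrite('pics/w3.png',c['img'])
E
```

```text
tcp [ 597.9 -297.9  225. ] yaw -15.3 t 5.25 tool xy mm [ 2.1 -0.5] frac [ 0.014 -0.003] turn None
```

View pics/w3.png

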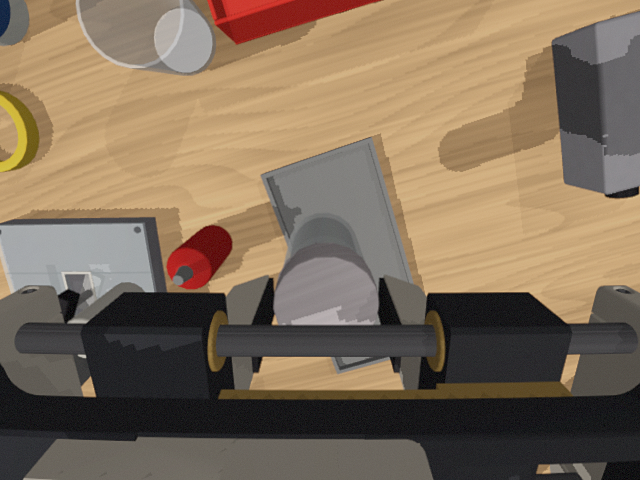

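The jar is held over the tray, whose far corners are at (262,175) and (374,137).

```bash
python3 - <<'E'
from h import *
c=cam('wrist');print(plane(c,[(262,175),(374,137)],12).round())
E
```

```text
[[ 644. -235.   12.]
 [ 651. -365.   12.]]
```

Emit:
drive_tool --moves '[0,0,0.15,0,0.4,0,0,0.25,0,0.4,0,0,0.25,0,0.4,0,0,0.2,0,0.4,0,0,0.12,0,0.4,0,0,0.03,0,0.4,0,0,0.015,0,0.4,0,0,0,0,0.4,0,0,0,0,0.4]'

```text
t: 6.25
tcp_pos: [599.4, -298.4, 75.4]
ee_rot: [0.991, -0.133, 0.001, 0.0]
wrist_force: [-0.4, 0.9, -1.8]
width: 51.0
grasp_force: 20.0
```

Emit:
drive_tool --moves '[0,0,0.02,0,0.4,0,0,0.015,0,0.4,0,0,0,0,0.4,0,0,0,0,0.4]'

```text
t: 6.65
tcp_pos: [599.2, -298.3, 69.6]
ee_rot: [0.991, -0.133, 0.001, 0.0]
wrist_force: [0.4, 1.3, 5.3]
width: 51.4
grasp_force: 20.0
```

Emit:
drive_tool --moves '[0,0,0,0,-0.3,0,0,0,0,-1,0,0,0,0,-1,0,0,0,0,-1,0,0,-0.13,0,-1,0,0,-0.3,0,-1,0,0,-0.3,0,-1,0,0,-0.3,0,-1,-0.0547,-0.1125,0,0,-1,-0.1094,-0.225,0,0,-1,-0.1094,-0.225,0,0,-1,-0.1094,-0.225,0,0,-1,-0.1094,-0.225,0,0,-1,-0.1094,-0.225,0,0,-1,-0.1094,-0.225,0,0,-1,-0.0547,-0.1125,0,0,-1,0,0,0,0,-1,0,0,0,0,-1,0,0,0,0,-1]'

```text
t: 8.55
tcp_pos: [550.1, -41.6, 223.4]
ee_rot: [0.991, -0.134, 0.0, 0.0]
wrist_force: [-0.4, -0.4, 0.2]
width: 91.5
grasp_force: 0.0
```

```bash
python3 - <<'E'
from h import *
rel(550.5,-40)
c=cam('wrist');cv2.imwrite('pics/w4.png',c['img'])
print(proj(c,[(550.5,-40,116),(550.5,-40,143),(511.5,33.5,131),(567,16,31)]).round())
E
```

```text
tcp [550.1 -41.6 223.4] yaw -15.4 t 8.55 tool xy mm [-0.  -1.6] frac [-0.    -0.011] turn None
[[324. 224.]
 [324. 233.]
 [254. 293.]
 [270. 202.]]
```

View pics/w4.png

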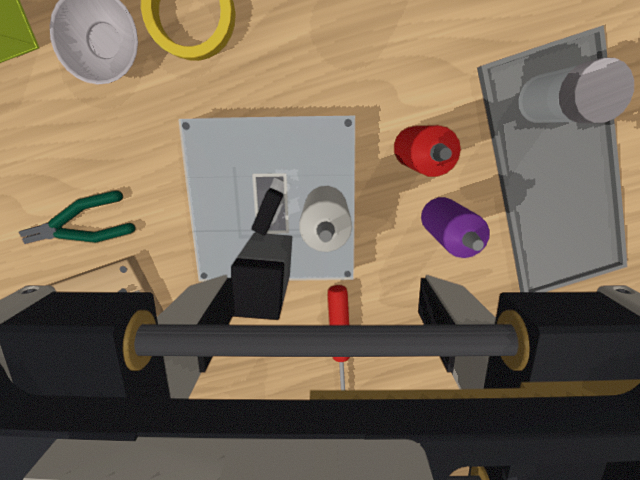

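The nozzle is at (324,231), predicted (324,233), so the glue position is confirmed. The jar stands in the tray.

Emit:
drive_tool --moves '[0,-0.011,0.1,0,-1,0,0,0.25,0,-1,0,0,0.25,0,-1,0,0,0.22,0,-1,0,0,0.1,0,-1,0,0,0,0,-1,0,0,0,0,0.4,0,0,0,0,0.4,0,0,0,0,0.4,0,0,0,0,0.4,0,0,0,0,0.4,0,0,0,0,0.4]' --squeeze 15

```text
t: 9.8
tcp_pos: [550.6, -38.4, 85.6]
ee_rot: [0.991, -0.133, 0.0, -0.0]
wrist_force: [0.2, -1.1, 0.6]
width: 48.5
grasp_force: 0.3
```

```bash
python3 - <<'E'
from h import *
rel(550.5,-40);rel(511,-303,-15.4)
E
```

```text
tcp [550.6 -38.4  85.6] yaw -15.3 t 9.8 tool xy mm [0.3 1.6] frac [0.002 0.011] turn None
tcp [550.6 -38.4  85.6] yaw -15.3 t 9.8 tool xy mm [ 31.6 265.7] frac [0.211 1.771] turn 0.001
```

Emit:
drive_tool --moves '[0,0,0,0,0.4,0,0,0,0,0.4,0,0,-0.05,0,0.4,0,0,-0.2,0,0.4,0,0,-0.25,0,0.4,0,0,-0.2,0,0.4,0.0132,0.1107,0,0,0.4,0.0264,0.2214,0,0,0.4,0.0264,0.2214,0,0,0.4,0.0264,0.2214,0,0,0.4,0.0264,0.2214,0,0,0.4,0.0264,0.2214,0,0,0.4,0.0264,0.2214,0,0,0.4,0.0264,0.2214,0,0,0.4,0.0132,0.1107,0,0,0.4,0,0,0,0,0.4,0,0,0,0,0.4]'

```text
t: 11.5
tcp_pos: [510.7, -302.6, 190.2]
ee_rot: [0.991, -0.133, -0.0, -0.0]
wrist_force: [0.1, 1.2, -2.2]
width: 44.7
grasp_force: 15.0
```

```bash
python3 - <<'E'
from h import *
rel(511,-303)
E
```

```text
tcp [ 510.7 -302.6  190.2] yaw -15.3 t 11.5 tool xy mm [0.4 0.3] frac [0.002 0.002] turn None
```

Emit:
drive_tool --moves '[0,0,0.1,0,0.4,0,0,0.25,0,0.4,0,0,0.25,0,0.4,0,0,0.17,0,0.4,0,0,0.06,0,0.4,0,0,0.025,0,0.4,0,0,0.015,0,0.4,0,0,0,0,0.4,0,0,0,0,0.4]'

```text
t: 12.4
tcp_pos: [511.7, -303.3, 60.9]
ee_rot: [0.991, -0.133, 0.001, 0.0]
wrist_force: [-0.4, -0.2, -1.4]
width: 44.6
grasp_force: 15.0
```

Emit:
drive_tool --moves '[0,0,0.017,0,0.4,0,0,0,0,0.4,0,0,0,0,-0.3,0,0,0,0,-1,0,0,0,0,-1,0,0,-0.1,0,-1,0,0,-0.3,0,-1,0,0,-0.3,0,-1,0,0,-0.3,0,-1,-0.033,-0.12,0,0,-1,-0.0658,-0.2404,0,0,-1,-0.0658,-0.2404,0,0,-1,-0.0658,-0.2404,0,0,-1,-0.0658,-0.2404,0,0,-1,-0.0658,-0.2404,0,0,-1,-0.0658,-0.2404,0,0,-1,-0.0658,-0.2404,0,0,-1,-0.0658,-0.2404,0,0,-1,-0.033,-0.12,0,0,-1]'

```text
t: 14.3
tcp_pos: [510.6, 37.0, 208.2]
ee_rot: [0.991, -0.131, 0.0, -0.001]
wrist_force: [0.4, 0.3, -0.3]
width: 91.9
grasp_force: 0.0
```

Emit:
drive_tool --moves '[0,0,0,0,-1,0,0,0,0,-1]'

```text
t: 14.5
tcp_pos: [510.9, 33.0, 207.9]
ee_rot: [0.991, -0.133, 0.0, 0.0]
wrist_force: [-0.1, -1.1, 0.3]
width: 92.0
grasp_force: 0.0
```

```bash
python3 - <<'E'
from h import *
rel(511.5,33.5,-16)
c=cam('wrist')
print(proj(c,[(511.5,33.5,131),(511.5,33.5,31),(567,16,31)]).round())
d=cam('side');cv2.imwrite('pics/w5.png',np.vstack([c['img'][160:420,120:520],d['img'][170:350,180:580]]))
cv2.imwrite('pics/w5full.png',c['img'])
E
```

```text
tcp [510.9  33.  207.9] yaw -15.3 t 14.5 tool xy mm [ 0.5 -0.6] frac [ 0.003 -0.004] turn 0.008
[[326. 234.]
 [325. 206.]
 [328. 149.]]
```

View pics/w5.png

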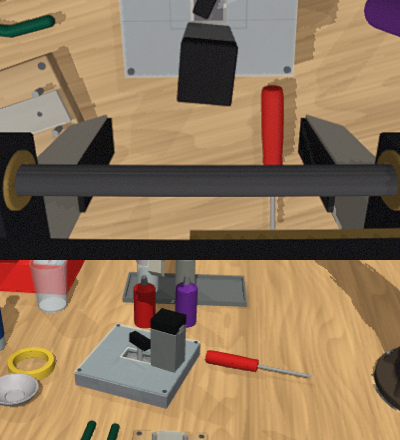

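In the crop, the box top has corners at about (183,38), (238,42), (233,104) and (178,98), so the box is turned about 4.5° from the tool and sits within 2 mm of the prediction. The slot and bar are visible above it.

Emit:
drive_tool --moves '[0.008,0,0,0.048,-1,0,0,0.12,0,-1,0,0,0.25,0,-1,0,0,0.25,0,-1,0,0,0.15,0,-1,0,0,0,0,-1,0,0,0,0,-1]'

```text
t: 15.3
tcp_pos: [512.3, 31.9, 92.4]
ee_rot: [0.985, -0.171, 0.0, 0.0]
wrist_force: [0.5, -0.5, 0.5]
width: 91.4
grasp_force: 0.0
```

```bash
python3 - <<'E'
from h import *
rel(512.5,33,-19.7)
E
```

```text
tcp [512.3  31.9  92.4] yaw -19.7 t 15.3 tool xy mm [-0.2 -1.1] frac [-0.001 -0.008] turn -0.0
```

Emit:
drive_tool --moves '[0,0,0,0,0.4,0,0,0,0,0.4,0,0,0,0,0.4,0,0,0,0,0.4,0,0,0,0,0.4,0,0,0,0,0.4,0,0,0,0,0.4,0,0,0,0,0.4]' --squeeze 20

```text
t: 16.1
tcp_pos: [512.0, 33.1, 91.8]
ee_rot: [0.985, -0.17, 0.0, 0.0]
wrist_force: [-0.6, -0.4, 1.2]
width: 43.6
grasp_force: 19.9
```

```bash
python3 - <<'E'
from h import *
rel(512.5,33,-19.7);rel(423,-310,3)
E
```

```text
tcp [512.   33.1  91.8] yaw -19.6 t 16.1 tool xy mm [ 0.5 -0.1] frac [ 0.003 -0.001] turn 0.001
tcp [512.   33.1  91.8] yaw -19.6 t 16.1 tool xy mm [ 31.4 353.1] frac [0.209 2.354] turn -0.251
```

Emit:
drive_tool --moves '[0,0,-0.05,0,0.4,0,0,-0.2,0,0.4,0,0,-0.25,0,0.4,0,0,-0.2,0,0.4,0.0105,0.1177,0,0,0.4,0.0209,0.2354,0,0,0.4,0.0209,0.2354,0,0,0.4,0.0209,0.2354,0,0,0.4,0.0209,0.2354,0,0,0.4,0.0209,0.2354,0,0,0.4,0.0209,0.2354,0,0,0.4,0.0209,0.2354,0,0,0.4,0.0209,0.2354,0,0,0.4,0.0209,0.2354,0,0,0.4,0.0105,0.1177,0,0,0.4,0,0,0,0,0.4,0,0,0,0,0.4]'

```text
t: 17.8
tcp_pos: [422.7, -309.7, 196.8]
ee_rot: [0.985, -0.171, -0.0, -0.0]
wrist_force: [0.6, 1.3, -1.3]
width: 43.9
grasp_force: 19.9
```

```bash
python3 - <<'E'
from h import *
rel(424,-309)
c=cam('wrist');cv2.imwrite('pics/w6.png',c['img'])
E
```

```text
tcp [ 422.7 -309.7  196.8] yaw -19.7 t 17.8 tool xy mm [ 0.9 -1.1] frac [ 0.006 -0.008] turn None
```

View pics/w6.png

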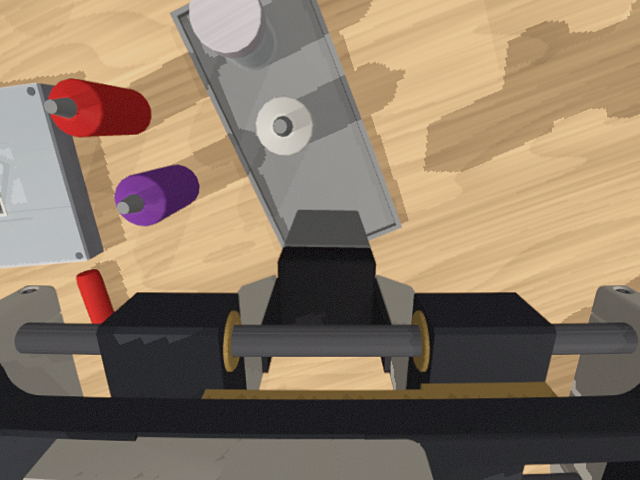

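The jar lid is at (226,20), the glue at (284,126) and the tray's near corner at (400,226); the box is hanging over the near end.

```bash
python3 - <<'E'
from h import *
c=cam('wrist');print(plane(c,[(400,226)],12).round(),plane(c,[(284,126)],89).round(),plane(c,[(226,16)],99).round())
E
```

```text
[[ 374. -376.   12.]] [[ 509. -304.   89.]] [[ 593. -294.   99.]]
```

Emit:
drive_tool --moves '[0.006,-0.008,0.1,0,0.4,0,0,0.25,0,0.4,0,0,0.25,0,0.4,0,0,0.17,0,0.4,0,0,0.06,0,0.4,0,0,0.025,0,0.4,0,0,0.015,0,0.4,0,0,0,0,0.4,0,0,0,0,0.4]'

```text
t: 18.8
tcp_pos: [424.9, -309.6, 67.2]
ee_rot: [0.985, -0.17, 0.001, 0.0]
wrist_force: [-0.6, -0.8, -1.5]
width: 44.1
grasp_force: 19.9
```

Emit:
drive_tool --moves '[0,0,0.016,0,0.4,0,0,0,0,0.4,0,0,0,0,-0.3,0,0,0,0,-1,0,0,0,0,-1,0,0,-0.1,0,-1,0,0,-0.3,0,-1,0,0,-0.3,0,-1,0,0,-0.25,0,-1,0.0083,-0.1182,0,0,-1,0.0167,-0.2365,0,0,-1,0.0167,-0.2365,0,0,-1,0.0167,-0.2365,0,0,-1,0.0167,-0.2365,0,0,-1,0.0167,-0.2365,0,0,-1,0.0167,-0.2365,0,0,-1,0.0167,-0.2365,0,0,-1,0.0167,-0.2365,0,0,-1,0.0167,-0.2365,0,0,-1]'

```text
t: 20.7
tcp_pos: [560.0, 1.6, 206.3]
ee_rot: [0.985, -0.17, -0.0, -0.0]
wrist_force: [0.3, -0.3, 0.0]
width: 91.6
grasp_force: 0.0
```

Emit:
drive_tool --moves '[0.0083,-0.1182,0,0,-1,0,0,0,0.0717,-1,0,0,0,0.0717,-1,0,0,0,0.0717,-1,0,0,0,0,-1,0,0,0,0,-1]'

```text
t: 21.3
tcp_pos: [566.7, 16.0, 206.3]
ee_rot: [0.943, -0.332, -0.0, 0.0]
wrist_force: [0.6, 0.6, 0.5]
width: 92.0
grasp_force: 0.0
```

```bash
python3 - <<'E'
from h import *
rel(567.5,16.5,-39)
c=cam('wrist')
print(proj(c,[(567.5,16.5,74),(567,16,31)]).round())
u,v=map(int,proj(c,[(567.5,16.5,74)])[0])
print(u,v);i=c['img'][v-75:v+75,u-100:u+100];cv2.imwrite('pics/w7.png',cv2.resize(i,None,fx=4,fy=4,interpolation=3))
E
```

```text
tcp [566.7  16.  206.3] yaw -38.8 t 21.3 tool xy mm [ 0.3 -0.9] frac [ 0.002 -0.006] turn 0.002
[[325. 216.]
 [326. 206.]]
324 216
```

View pics/w7.png

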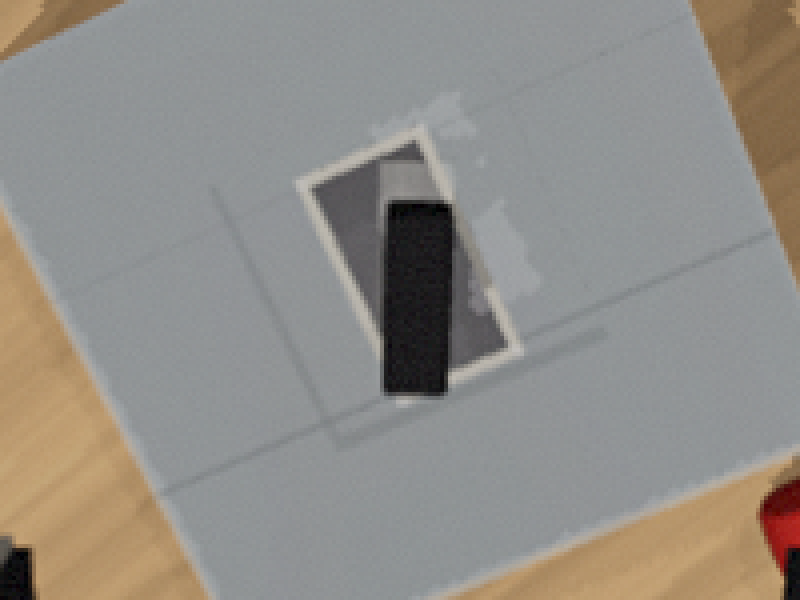

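The crop shows slot corners at (305,182), (423,130), (515,350) and (395,400), and the bar centred at (418,298), nearly aligned with the tool.

```bash
python3 - <<'E'
from h import *
c=cam('wrist');f=lambda *p:[(224+x/4,141+y/4) for x,y in p]
S=plane(c,f((305,182),(423,130),(515,350),(395,400)),31);B=plane(c,f((387,203),(452,203),(447,393),(384,393)),74)
a=lambda p:np.degrees(np.arctan2(p[1],p[0])).round(1)
print(S.mean(0),a(S[1]-S[2]),a(S[0]-S[3]),'bar',B.mean(0),a(B[1]-B[2]),a(B[0]-B[3]))
rel(*B.mean(0)[:2])
# deck side edges, dock from hough not needed
p=plane(c,f((690,10),(770,200),(0,190),(210,595)),31);print(a(p[0]-p[1]),a(p[2]-p[3]))
E
```

```text
[565.10208583  16.52924238  31.        ] -15.8 -17.5 bar [565.80243539  14.00233132  74.        ] -39.8 -40.0
tcp [566.8  16.2 206.4] yaw -38.9 t 21.4 tool xy mm [0.6 2.4] frac [0.004 0.016] turn None
-12.7 -15.4
```

Emit:
drive_tool --moves '[0.002,0.008,0.1,0.008,-1,0,0,0.3,0,-1,0,0,0.3,0,-1,0,0,0.25,0,-1,0,0,0.11,0,-0.6,0,0,0,0,-0.3,0,0,0,0,0,0,0,0,0,0.4,0,0,0,0,0.9,0,0,0,0,0.9,0,0,0,0,0.9,0,0,0,0,0.9,0,0,0,0,0.9,0,0,0,0,0.9]' --squeeze 25

```text
t: 22.8
tcp_pos: [566.4, 15.4, 47.3]
ee_rot: [0.941, -0.34, -0.0, 0.0]
wrist_force: [-0.3, 0.6, 0.6]
width: 16.5
grasp_force: 0.1
```

```bash
python3 - <<'E'
from h import *
rel(566,16.3,-15.2)
E
```

```text
tcp [566.4  15.4  47.3] yaw -39.7 t 22.8 tool xy mm [-0.9 -0.5] frac [-0.006 -0.003] turn -0.272
```

Emit:
drive_tool --moves '[0,0,0,0,0.9,0,0,0,0,0.9,0,0,-0.014,0,0.9,0,0,0,-0.055,0.9,0,0,0,-0.055,0.9,0,0,0,-0.054,0.9,0,0,0,-0.054,0.9,0,0,0,-0.054,0.9,0,0,0,0,0.9,0,0,0,0,0.9]'

```text
t: 23.8
tcp_pos: [566.3, 15.3, 49.4]
ee_rot: [0.991, -0.134, -0.0, -0.0]
wrist_force: [-0.3, 0.0, -1.4]
width: 14.5
grasp_force: 25.0
```

```bash
python3 - <<'E'
from h import *
rel(566,16.3,-15.2)
c=cam('wrist');d=cam('scene')
u,v=map(int,proj(c,[(566,16,40)])[0]);print(u,v)
i=c['img'][v-75:v+75,u-100:u+100];cv2.imwrite('pics/w8.png',cv2.resize(i,None,fx=4,fy=4,interpolation=3))
E
```

```text
tcp [566.3  15.3  49.4] yaw -15.4 t 23.8 tool xy mm [-0.6 -0.9] frac [-0.004 -0.006] turn -0.002
325 268
```

View pics/w8.png

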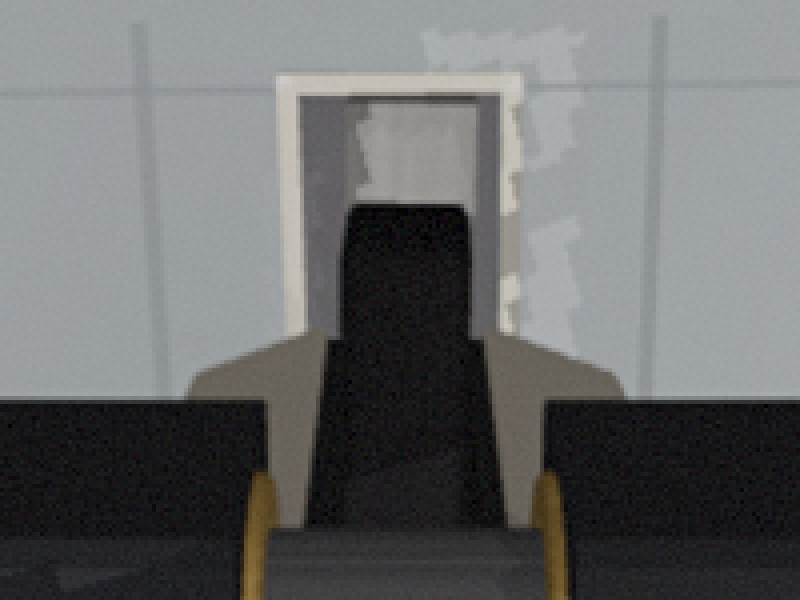

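The crop shows the slot's inner edges at columns 300–500 and its far edge at row 95. The foot spans columns 346–477 with its end at row 100, so it is parallel to the slot and about 1.7 mm to the right.

```bash
python3 - <<'E'
from h import *
c=cam('wrist');f=lambda *p:[(225+x/4,193+y/4) for x,y in p]
A=R.from_quat(c['s']['ee_rot']).as_matrix();t=np.array(c['s']['tcp_pos'])
T=lambda P:((P-t)@A).round(1)
print('slot end',T(plane(c,f((300,95),(500,95)),31)),'slot sides lower',T(plane(c,f((307,330),(498,330)),31)),'foot end',T(plane(c,f((349,102),(477,102)),22)),'foot low',T(plane(c,f((352,200),(474,200)),22)))
E
```

```text
slot end [[ 28.3 -15.6  18.4]
 [ 28.3  13.7  18.4]] slot sides lower [[ -9.  -15.3  18.4]
 [ -9.1  14.2  18.4]] foot end [[25.  -8.8 27.4]
 [25.  10.9 27.4]] foot low [[ 9.1 -8.5 27.4]
 [ 9.1 10.7 27.4]]
```

Emit:
drive_tool --moves '[-0.005,-0.0127,0,0,0.9,0,0,0,0,0.9,0,0,-0.04,0,0.9,0,0,-0.05,0,0.9,0,0,-0.05,0,0.9]'

```text
t: 24.45
tcp_pos: [566.4, 17.3, 71.3]
ee_rot: [0.991, -0.133, 0.0, -0.0]
wrist_force: [-0.2, 0.4, -0.8]
width: 14.6
grasp_force: 25.0
```

Emit:
drive_tool --moves '[0,0,-0.17,0,0.9,0,0,-0.25,0,0.9,0,0,-0.15,0,0.9,-0.075,-0.117,0,0,0.9,-0.1496,-0.2343,0,0,0.9,-0.1496,-0.2343,0,0,0.9,-0.1496,-0.2343,0,0,0.9,-0.1496,-0.2343,0,0,0.9,-0.1496,-0.2343,0,0,0.9,-0.1496,-0.2343,0,0,0.9,-0.075,-0.117,0,0,0.9,0,0,0,-0.0876,0.9,0,0,0,-0.0876,0.9,0,0,0,-0.0876,0.9,0,0,0,-0.0876,0.9,0,0,0,-0.0876,0.9,0,0,0,-0.0876,0.9,0,0,0,-0.0876,0.9,0,0,0,-0.0876,0.9]'

```text
t: 26.35
tcp_pos: [479.4, 295.8, 156.7]
ee_rot: [0.913, 0.408, 0.0, 0.0]
wrist_force: [0.3, 0.4, -1.5]
width: 14.2
grasp_force: 25.0
```

Emit:
drive_tool --moves '[0,0,0,-0.0876,0.9,0,0,0,-0.0876,0.9,0,0,0,-0.0876,0.9,0,0,0,-0.0876,0.9,0,0,0,-0.0876,0.9,0,0,0,-0.0876,0.9,0,0,0,0,0.9,0,0,0,0,0.9]'

```text
t: 27.15
tcp_pos: [479.4, 295.8, 156.4]
ee_rot: [0.676, 0.737, 0.0, 0.0]
wrist_force: [-0.2, 0.0, -1.0]
width: 14.3
grasp_force: 25.0
```

```bash
python3 - <<'E'
from h import *
rel(480,296,95)
c=cam('wrist');cv2.imwrite('pics/w9.png',c['img'])
print(proj(c,[(480,296,23)]).round())
E
```

```text
tcp [479.4 295.8 156.4] yaw 94.9 t 27.15 tool xy mm [0.1 0.6] frac [0.001 0.004] turn -0.001
[[327. 217.]]
```

View pics/w9.png

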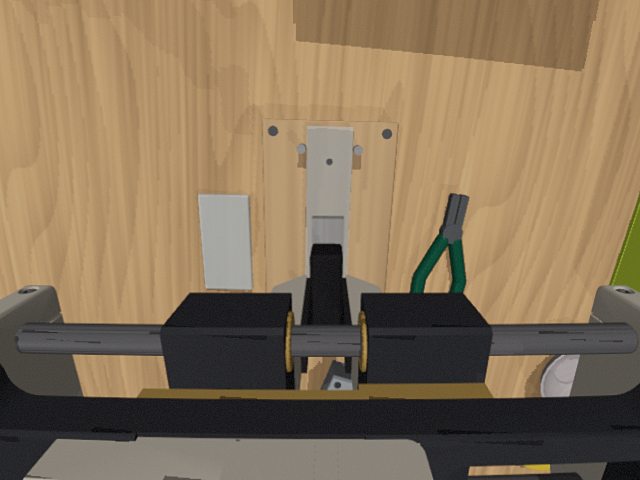

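The board's far corners are at (264,121) and (397,122), and the pins at (301,148) and (358,149). The strip lies along columns 306–354, and the hold-down is already almost in line with it.

```bash
python3 - <<'E'
from h import *
c=cam('wrist')
A=R.from_quat(c['s']['ee_rot']).as_matrix();t=np.array(c['s']['tcp_pos'])
T=lambda P:((P-t)@A).round(1)[:,:2]
print('board',T(plane(c,[(264,121),(397,122)],18)),'pins',T(plane(c,[(301,147),(358,148)],32)),'strip',T(plane(c,[(306,129),(354,129),(305,240),(352,240)],23)),'edge',T(plane(c,[(264,121),(265,280),(397,122),(386,285)],18)),'foot',T(plane(c,[(313,216),(345,216)],127)))
E
```

```text
board [[ 85.2 -54.1]
 [ 84.4  61.6]] pins [[ 63.8 -21.4]
 [ 62.9  26.9]] strip [[ 78.4 -17.4]
 [ 78.4  23.9]
 [-21.9 -19.9]
 [-21.9  24.3]] edge [[ 85.2 -54.1]
 [-65.1 -60.6]
 [ 84.4  61.6]
 [-70.6  59.6]] foot [[27.2 -8.3]
 [27.2 11.5]]
```

Emit:
drive_tool --moves '[-0.033,0.001,0,0.011,0.9,0,0,0.15,0,0.9,0,0,0.2,0,0.9,0,0,0.17,0,0.9,0,0,0.07,0,0.9,0,0,0.03,0,0.9,0,0,0,0,0.9,0,0,0,0,0.9]'

```text
t: 28.05
tcp_pos: [480.5, 291.6, 64.0]
ee_rot: [0.681, 0.732, 0.001, 0.0]
wrist_force: [-0.3, 1.0, -1.2]
width: 14.5
grasp_force: 25.0
```

```bash
python3 - <<'E'
from h import *
rel(480,296,95)
c=cam('wrist');i=c['img'][90:330,180:480];cv2.imwrite('pics/w10.png',cv2.resize(i,None,fx=2.5,fy=2.5,interpolation=3))
E
```

```text
tcp [480.5 291.6  64. ] yaw 94.1 t 28.05 tool xy mm [ 4.4 -0.1] frac [ 0.03  -0.001] turn -0.01
```

View pics/w10.png

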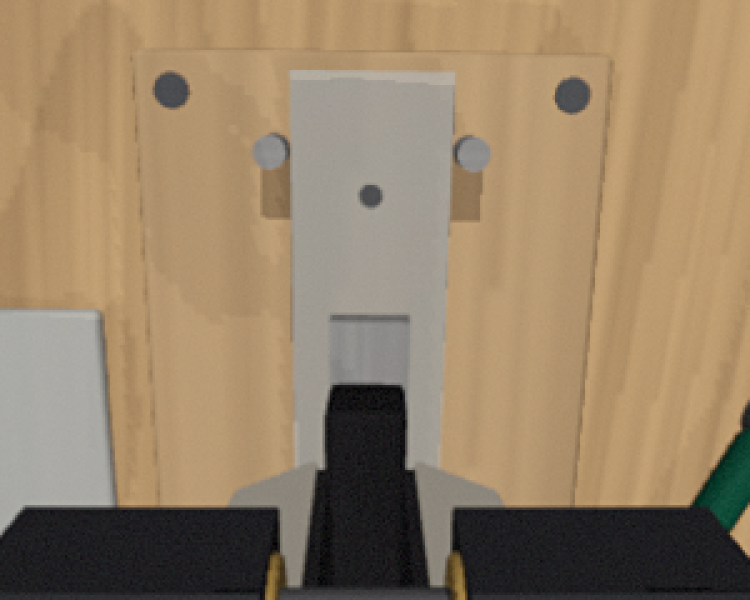

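The foot end is at (330–410,318), centred on the strip (293–447 at that row). The pins are at (270,150) and (473,153).

```bash
python3 - <<'E'
from h import *
c=cam('wrist')
A=R.from_quat(c['s']['ee_rot']).as_matrix();t=np.array(c['s']['tcp_pos'])
f=lambda *p:[(180+x/2.5,90+y/2.5) for x,y in p]
T=lambda P:((P-t)@A).round(1)[:,:2]
print('board',T(plane(c,f((134,51),(609,57)),18)),'pins',T(plane(c,f((270,150),(473,153)),32)),'strip',T(plane(c,f((290,72),(455,76),(295,440),(441,440)),23)),'foot',T(plane(c,f((331,318),(409,318)),36)))
E
```

```text
board [[ 90.  -57.2]
 [ 88.7  60. ]] pins [[ 66.9 -22.9]
 [ 66.2  25.5]] strip [[ 84.8 -18.4]
 [ 83.9  21.6]
 [-10.8 -19.3]
 [-10.8  20.5]] foot [[26.7 -8.6]
 [26.7 10.6]]
```

Emit:
drive_tool --moves '[0,0,0.025,0.006,0.9,0,0,0.01,0,0.9,0,0,0,0,0.9,0,0,0,0,0.9]'

```text
t: 28.55
tcp_pos: [480.3, 291.4, 58.2]
ee_rot: [0.684, 0.729, 0.001, 0.0]
wrist_force: [0.3, -0.5, 5.9]
width: 14.2
grasp_force: 25.0
```

Emit:
drive_tool --moves '[0,0,0,0,0.5,0,0,0,0,0.2,0,0,0,0,-0.3,0,0,0,0,-1,0,0,0,0,-1,0,0,-0.1,0,-1,0,0,-0.3,0,-1,0,0,-0.3,0,-1,0,0,-0.3,0,-1,0,0,0,0.0899,-1,0,0,0,0.0899,-1,0,0,0,0.0899,-1,0,0,0,0.0899,-1,0,0,0,0.0899,-1,0,0,0,0.0899,-1]'

```text
t: 30.05
tcp_pos: [479.5, 291.1, 207.6]
ee_rot: [0.925, 0.381, -0.0, 0.0]
wrist_force: [-0.7, -0.2, -0.4]
width: 92.1
grasp_force: 0.0
```

```bash
python3 - <<'E'
from h import *
rel(424.9,-309.5,-19.6)
c=cam('side');d=cam('scene');cv2.imwrite('pics/s1.png',np.hstack([cv2.resize(c['img'][300:460,240:440],(400,320)),cv2.resize(d['img'][80:240,380:580],(400,320))]))
E
```

```text
tcp [479.5 291.1 207.6] yaw 44.7 t 30.05 tool xy mm [-461.6  388.1] frac [-3.077  2.587] turn 0.715
```

View pics/s1.png

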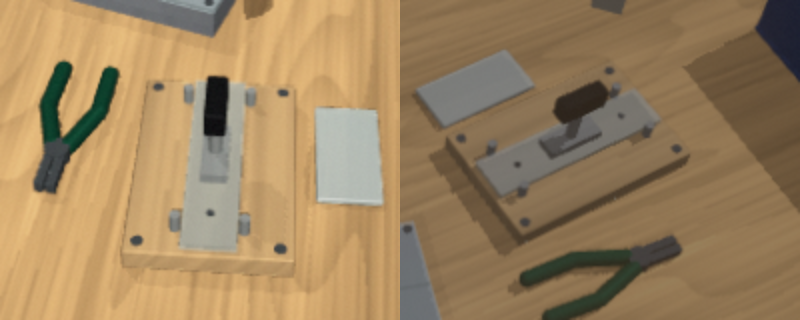

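The hold-down stands upright in the middle of the strip, foot along it. Now the containers go back, box first.

Emit:
drive_tool --moves '[0,0,0,0.0894,-1,0,0,0,0.0894,-1,0,0,0,0.0894,-1,0,0,0,0.0894,-1,0,0,0,0.0894,-1,0,0,0,0.0894,-1,0,0,0,0.0894,-1,0,0,0,0.0894,-1,0.0355,0.139,0,0,-1,0.071,0.2784,0,0,-1,0.071,0.2784,0,0,-1,0.071,0.2784,0,0,-1,0.071,0.2784,0,0,-1,0.071,0.2784,0,0,-1,0.071,0.2784,0,0,-1]'

```text
t: 31.65
tcp_pos: [454.5, 9.6, 207.8]
ee_rot: [0.986, -0.165, 0.0, -0.0]
wrist_force: [1.1, 1.6, -0.0]
width: 91.5
grasp_force: 0.0
```

Emit:
drive_tool --moves '[0.071,0.2784,0,0,-1,0.071,0.2784,0,0,-1,0.071,0.2784,0,0,-1,0.071,0.2784,0,0,-1,0.071,0.2784,0,0,-1,0.071,0.2784,0,0,-1,0.071,0.2784,0,0,-1,0.0355,0.139,0,0,-1,0,0,0,0,-1,0,0,0,0,-1]'

```text
t: 32.65
tcp_pos: [426.4, -310.2, 207.4]
ee_rot: [0.986, -0.167, -0.0, -0.0]
wrist_force: [1.1, 0.5, -0.4]
width: 91.7
grasp_force: 0.0
```

```bash
python3 - <<'E'
from h import *
rel(425,-309.6,-19.6)
E
```

```text
tcp [ 426.4 -310.2  207.4] yaw -19.2 t 32.65 tool xy mm [-1.5 -0.1] frac [-0.01  -0.001] turn 0.005
```

Emit:
drive_tool --moves '[-0.01,0,0.1,0.005,-1,0,0,0.25,0,-1,0,0,0.25,0,-1,0,0,0.2,0,-1,0,0,0.146,0,-1,0,0,0,0,-1,0,0,0,0,0.4,0,0,0,0,0.4,0,0,0,0,0.4,0,0,0,0,0.4,0,0,0,0,0.4,0,0,0,0,0.4,0,0,0,0,0.4,0,0,0,0,0.4]' --squeeze 20

```text
t: 34.05
tcp_pos: [426.0, -309.6, 65.9]
ee_rot: [0.985, -0.171, 0.0, 0.0]
wrist_force: [-0.4, 0.4, 2.9]
width: 43.7
grasp_force: 20.0
```

```bash
python3 - <<'E'
from h import *
rel(512.3,33,-19.6)
E
```

```text
tcp [ 426.  -309.6   65.9] yaw -19.7 t 34.05 tool xy mm [ -34.5 -351.6] frac [-0.23  -2.344] turn -0.002
```

Emit:
drive_tool --moves '[0,0,-0.06,0,0.4,0,0,-0.25,0,0.4,0,0,-0.3,0,0.4,0,0,-0.25,0,0.4,-0.0112,-0.1172,0,0,0.4,-0.0224,-0.2344,0,0,0.4,-0.0224,-0.2344,0,0,0.4,-0.0224,-0.2344,0,0,0.4,-0.0224,-0.2344,0,0,0.4,-0.0224,-0.2344,0,0,0.4,-0.0224,-0.2344,0,0,0.4,-0.0224,-0.2344,0,0,0.4,-0.0224,-0.2344,0,0,0.4,-0.0224,-0.2344,0,0,0.4,-0.0112,-0.1172,0,0,0.4,0,0,0,0,0.4,0,0,0,0,0.4]'

```text
t: 35.75
tcp_pos: [512.7, 32.5, 194.9]
ee_rot: [0.985, -0.171, -0.0, 0.0]
wrist_force: [0.1, -1.4, -2.4]
width: 43.6
grasp_force: 20.0
```

```bash
python3 - <<'E'
from h import *
rel(513.2,32.7,-19.6)
E
```

```text
tcp [512.7  32.5 194.9] yaw -19.7 t 35.75 tool xy mm [ 0.4 -0.4] frac [ 0.003 -0.003] turn -0.001
```

Down 102 mm to about 92.9.

Emit:
drive_tool --moves '[0.002,-0.002,0.1,0,0.4,0,0,0.22,0,0.4,0,0,0.2,0,0.4,0,0,0.1,0,0.4,0,0,0.04,0,0.4,0,0,0.012,0,0.4,0,0,0,0,0.4,0,0,0,0,0.4]'

```text
t: 36.55
tcp_pos: [514.2, 32.8, 95.0]
ee_rot: [0.985, -0.172, 0.001, -0.0]
wrist_force: [0.4, -0.2, -2.5]
width: 43.8
grasp_force: 20.0
```

```bash
python3 - <<'E'
from h import *
rel(513.2,32.7,-19.6)
E
```

```text
tcp [514.2  32.8  95. ] yaw -19.8 t 36.55 tool xy mm [-0.8  0.5] frac [-0.006  0.003] turn -0.002
```

Emit:
drive_tool --moves '[-0.005,0.003,0.008,0,0.4,0,0,0.008,0,0.4,0,0,0,0,0.4,0,0,0,0,-0.3,0,0,0,0,-1,0,0,0,0,-1,0,0,-0.1,0,-1,0,0,-0.3,0,-1,0,0,-0.34,0,-1,0.0414,0.1174,0,0,-1,0.0827,0.2348,0,0,-1,0.0827,0.2348,0,0,-1,0.0827,0.2348,0,0,-1,0.0827,0.2348,0,0,-1,0.0827,0.2348,0,0,-1,0.0827,0.2348,0,0,-1,0.0827,0.2348,0,0,-1,0.0827,0.2348,0,0,-1,0.0414,0.1174,0,0,-1]'

```text
t: 38.45
tcp_pos: [509.5, -307.0, 201.6]
ee_rot: [0.985, -0.173, 0.0, 0.001]
wrist_force: [0.6, -0.4, -0.3]
width: 91.7
grasp_force: 0.0
```

Emit:
drive_tool --moves '[0,0,0,0,-1,0,0,0,0,-1]'

```text
t: 38.65
tcp_pos: [510.4, -303.0, 201.3]
ee_rot: [0.985, -0.172, -0.0, -0.0]
wrist_force: [0.1, 0.2, -1.4]
width: 92.1
grasp_force: 0.0
```

```bash
python3 - <<'E'
from h import *
rel(511.5,-303.3,-15.3)
E
```

```text
tcp [ 510.4 -303.   201.3] yaw -19.8 t 38.65 tool xy mm [ 1.1 -0.1] frac [ 0.007 -0.   ] turn -0.05
```

Emit:
drive_tool --moves '[0.007,0,0.1,-0.05,-1,0,0,0.25,0,-1,0,0,0.25,0,-1,0,0,0.2,0,-1,0,0,0.146,0,-1,0,0,0,0,-1,0,0,0,0,0.4,0,0,0,0,0.4,0,0,0,0,0.4,0,0,0,0,0.4,0,0,0,0,0.4,0,0,0,0,0.4,0,0,0,0,0.4,0,0,0,0,0.4]' --squeeze 15

```text
t: 40.05
tcp_pos: [511.7, -303.9, 59.9]
ee_rot: [0.991, -0.133, 0.0, 0.0]
wrist_force: [-0.9, -0.3, 2.8]
width: 44.7
grasp_force: 15.0
```

```bash
python3 - <<'E'
from h import *
rel(550.5,-40,-15.3)
E
```

```text
tcp [ 511.7 -303.9   59.9] yaw -15.3 t 40.05 tool xy mm [ -32.  -264.8] frac [-0.213 -1.765] turn 0.0
```

Emit:
drive_tool --moves '[0,0,-0.06,0,0.4,0,0,-0.25,0,0.4,0,0,-0.3,0,0.4,0,0,-0.25,0,0.4,-0.0133,-0.1103,0,0,0.4,-0.0266,-0.2206,0,0,0.4,-0.0266,-0.2206,0,0,0.4,-0.0266,-0.2206,0,0,0.4,-0.0266,-0.2206,0,0,0.4,-0.0266,-0.2206,0,0,0.4,-0.0266,-0.2206,0,0,0.4,-0.0266,-0.2206,0,0,0.4,-0.0133,-0.1103,0,0,0.4,0,0,0,0,0.4,0,0,0.1,0,0.4,0,0,0.22,0,0.4,0,0,0.2,0,0.4,0,0,0.1,0,0.4,0,0,0.03,0,0.4]'

```text
t: 41.95
tcp_pos: [548.8, -40.8, 89.8]
ee_rot: [0.991, -0.133, -0.002, 0.001]
wrist_force: [-0.2, 0.3, -1.8]
width: 44.0
grasp_force: 15.0
```

Emit:
drive_tool --moves '[0,0,0,0,0.4,0,0,0,0,0.4]'

```text
t: 42.15
tcp_pos: [551.0, -40.3, 92.2]
ee_rot: [0.991, -0.133, 0.001, -0.0]
wrist_force: [0.4, 0.9, -1.1]
width: 44.7
grasp_force: 15.0
```

```bash
python3 - <<'E'
from h import *
rel(550.5,-40,-15.3)
E
```

```text
tcp [551.  -40.3  92.2] yaw -15.3 t 42.15 tool xy mm [-0.6 -0.2] frac [-0.004 -0.001] turn 0.0
```

Emit:
drive_tool --moves '[-0.003,0,0.02,0,0.4,0,0,0.015,0,0.4,0,0,0,0,0.4,0,0,0,0,0.4]'

```text
t: 42.55
tcp_pos: [550.6, -39.9, 86.7]
ee_rot: [0.991, -0.133, 0.001, -0.0]
wrist_force: [0.1, -0.4, 5.9]
width: 44.1
grasp_force: 15.0
```

Emit:
drive_tool --moves '[0,0,0,0,-0.3,0,0,0,0,-1,0,0,0,0,-1,0,0,-0.1,0,-1,0,0,-0.3,0,-1,0,0,-0.4,0,-1,0,0,-0.1,0,-1,0.0548,0.1125,0,0,-1,0.1096,0.2251,0,0,-1,0.1096,0.2251,0,0,-1,0.1096,0.2251,0,0,-1,0.1096,0.2251,0,0,-1,0.1096,0.2251,0,0,-1,0.1096,0.2251,0,0,-1,0.0548,0.1125,0,0,-1,0,0,0,0,-1,0,0,0,0,-1]'

```text
t: 44.25
tcp_pos: [598.7, -297.6, 210.4]
ee_rot: [0.991, -0.133, -0.0, -0.0]
wrist_force: [-0.1, 1.7, 0.3]
width: 91.8
grasp_force: 0.0
```

```bash
python3 - <<'E'
from h import *
rel(599.2,-298.3,-15.3)
E
```

```text
tcp [ 598.7 -297.6  210.4] yaw -15.3 t 44.25 tool xy mm [0.7 0.5] frac [0.005 0.003] turn 0.0
```

Emit:
drive_tool --moves '[0.004,0.003,0.1,0,-1,0,0,0.25,0,-1,0,0,0.25,0,-1,0,0,0.2,0,-1,0,0,0.137,0,-1,0,0,0,0,-1,0,0,0,0,0.4,0,0,0,0,0.4,0,0,0,0,0.4,0,0,0,0,0.4,0,0,0,0,0.4,0,0,0,0,0.4,0,0,0,0,0.4]' --squeeze 20

```text
t: 45.55
tcp_pos: [599.7, -298.4, 70.8]
ee_rot: [0.991, -0.133, 0.0, -0.0]
wrist_force: [0.2, 1.4, 3.9]
width: 50.9
grasp_force: 20.0
```

```bash
python3 - <<'E'
from h import *
rel(580+3.1,72-.8,-15.3)
E
```

```text
tcp [ 599.7 -298.4   70.8] yaw -15.2 t 45.55 tool xy mm [-113.1 -352.2] frac [-0.754 -2.348] turn 0.001
```

Emit:
drive_tool --moves '[0,0,-0.06,0,0.4,0,0,-0.25,0,0.4,0,0,-0.3,0,0.4,0,0,-0.3,0,0.4,0,0,-0.13,0,0.4,-0.0377,-0.1174,0,0,0.4,-0.0754,-0.2348,0,0,0.4,-0.0754,-0.2348,0,0,0.4,-0.0754,-0.2348,0,0,0.4,-0.0754,-0.2348,0,0,0.4,-0.0754,-0.2348,0,0,0.4,-0.0754,-0.2348,0,0,0.4,-0.0754,-0.2348,0,0,0.4,-0.0754,-0.2348,0,0,0.4,-0.0754,-0.2348,0,0,0.4,-0.0377,-0.1174,0,0,0.4,0,0,0,0,0.4,0,0,0,0,0.4]'

```text
t: 47.35
tcp_pos: [582.5, 70.6, 226.5]
ee_rot: [0.991, -0.132, -0.0, 0.0]
wrist_force: [0.3, -0.3, -2.8]
width: 50.3
grasp_force: 20.0
```

```bash
python3 - <<'E'
from h import *
rel(583.1,71.2,-15.3)
E
```

```text
tcp [582.5  70.6 226.5] yaw -15.2 t 47.35 tool xy mm [ 0.4 -0.7] frac [ 0.003 -0.005] turn 0.001
```

Down about 123 mm, then check.

Emit:
drive_tool --moves '[0,-0.004,0.1,0,0.4,0,0,0.25,0,0.4,0,0,0.25,0,0.4,0,0,0.15,0,0.4,0,0,0.06,0,0.4,0,0,0.02,0,0.4,0,0,0,0,0.4,0,0,0,0,0.4]'

```text
t: 48.15
tcp_pos: [584.0, 71.3, 103.3]
ee_rot: [0.991, -0.133, 0.001, -0.0]
wrist_force: [-0.4, 0.5, -2.7]
width: 51.0
grasp_force: 20.0
```

```bash
python3 - <<'E'
from h import *
rel(583.1,71.2,-15.3)
E
```

```text
tcp [584.   71.3 103.3] yaw -15.3 t 48.15 tool xy mm [-0.8  0.4] frac [-0.006  0.002] turn 0.0
```

Emit:
drive_tool --moves '[-0.005,0.002,0.02,0,0.4,0,0,0.016,0,0.4,0,0,0,0,0.4,0,0,0,0,0.4]'

```text
t: 48.55
tcp_pos: [583.2, 71.8, 97.7]
ee_rot: [0.991, -0.133, 0.001, -0.001]
wrist_force: [-0.4, 0.2, 5.5]
width: 50.8
grasp_force: 20.0
```

Emit:
drive_tool --moves '[0,0,0,0,-0.3,0,0,0,0,-1,0,0,0,0,-1,0,0,-0.1,0,-1,0,0,-0.3,0,-1,0,0,-0.29,0,-1,0.132,0.1295,0,0,-1,0.132,0.1295,0,0,-1,0.132,0.1295,0,0,-1,0,0,0,-0.09,-1,0,0,0,-0.09,-1,0,0,0,-0.09,-1,0,0,0,-0.09,-1,0,0,0,-0.09,-1,0,0,0,-0.09,-1,0,0,0,-0.09,-1,0,0,0,-0.09,-1]'

```text
t: 50.25
tcp_pos: [624.0, -0.4, 199.8]
ee_rot: [0.907, 0.422, -0.0, -0.0]
wrist_force: [0.3, -0.2, -0.4]
width: 91.7
grasp_force: 0.0
```

Emit:
drive_tool --moves '[0,0,0,-0.09,-1,0,0,0,-0.09,-1,0,0,0,-0.09,-1,0,0,0,-0.09,-1,0,0,0,-0.09,-1,0,0,0,0,-1,0,0,0,0,-1]'

```text
t: 50.95
tcp_pos: [624.1, -0.5, 199.9]
ee_rot: [0.708, 0.706, -0.0, -0.0]
wrist_force: [0.8, -0.5, -0.1]
width: 91.8
grasp_force: 0.0
```

```bash
python3 - <<'E'
from h import *
rel(625,0,90)
c=cam('wrist');i0=cv2.imread('pics/wrist0.png')
a=cv2.resize(i0[60:310,100:400],(400,333));b=cv2.resize(c['img'][60:310,100:400],(400,333))
cv2.imwrite('pics/cmp.png',np.hstack([a,b]));cv2.imwrite('pics/wend.png',c['img'])
print(bot.get_state()['tcp_pos'])
E
```

```text
tcp [ 6.241e+02 -5.000e-01  1.999e+02] yaw 89.8 t 50.95 tool xy mm [0.5 0.9] frac [0.003 0.006] turn -0.002
[ 6.24077307e+02 -4.42558428e-01  1.99913869e+02]
```

View pics/cmp.png

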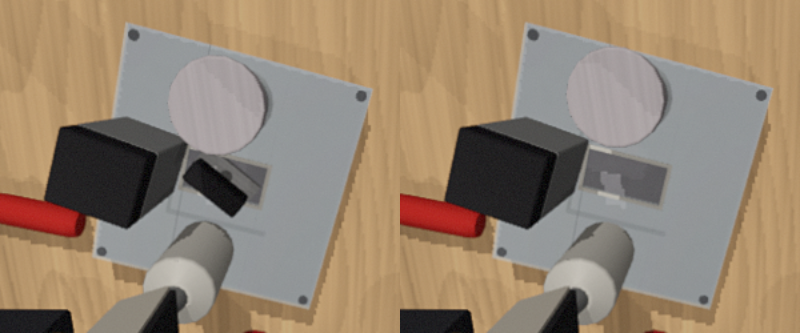

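Box and glue match the first picture to about a pixel. The jar's lid is about 7 px higher in the right-hand half than before, so I'll measure that shift.

```bash
python3 - <<'E'
from h import *
c=cam('wrist');i0=cv2.imread('pics/wrist0.png').astype(int);i1=c['img'].astype(int)
def jar(i):
    m=((i[:,:,2]-i[:,:,0]>-2)&(i[:,:,2]-i[:,:,0]<25)&(i.min(2)>110)).astype(np.uint8);m[:90]=0 if False else m[:90]
    b=m.copy();b[:]=0;b[80:195,205:320]=m[80:195,205:320];b=cv2.morphologyEx(b,cv2.MORPH_OPEN,np.ones((5,5)))
    k=max(cv2.findContours(b,0,2)[0],key=cv2.contourArea);return cv2.fitEllipse(cv2.convexHull(k))
e0,e1=jar(i0),jar(i1);print(e0,e1)
w0=dict(c);t0=c['o']+np.array([625.0,0,201.2])-np.array(c['s']['tcp_pos']) # start pose shift
A0=R.from_quat([0.70713761,0.7070757,-.000458,-.000393]).as_matrix();A1=R.from_quat(c['s']['ee_rot']).as_matrix();Q=A0@A1.T
w0['M']=Q@c['M'];w0['o']=np.array([625.014,-.027,201.242])+Q@(c['o']-np.array(c['s']['tcp_pos']))
p0,p1=plane(w0,[e0[0]],126)[0],plane(c,[e1[0]],126)[0];print(p0,p1,p0-p1)
for q in [((195,78),(195,78))]:pass
rel(*(np.array([583.2,71.8])+(p0-p1)[:2]),-15.3)
E
```

```text
((261.662353515625, 138.89808654785156), (71.87293243408203, 76.9076156616211), 166.07070922851562) ((260.8656311035156, 132.3883056640625), (71.97122955322266, 76.71969604492188), 158.4407196044922)
[579.07142561  71.94493744 126.        ] [578.35425732  76.15234809 126.        ] [ 0.71716828 -4.20741065  0.        ]
tcp [ 6.241e+02 -3.000e-01  1.999e+02] yaw 89.9 t 51.05 tool xy mm [ 67.8 -40.3] frac [ 0.452 -0.269] turn 1.169
```

Emit:
drive_tool --moves '[0,0,0,0.09,-1,0,0,0,0.09,-1,0,0,0,0.09,-1,0,0,0,0.09,-1,0,0,0,0.09,-1,0,0,0,0.09,-1,0,0,0,0.09,-1,0,0,0,0.09,-1,0,0,0,0.09,-1,0,0,0,0.09,-1,0,0,0,0.09,-1,0,0,0,0.09,-1,0,0,0,0.09,-1,-0.1303,-0.1307,0,0,-1,-0.1303,-0.1307,0,0,-1,-0.1303,-0.1307,0,0,-1,0,0,0,0,-1,0,0,0,0,-1]'

```text
t: 52.85
tcp_pos: [582.9, 72.6, 200.2]
ee_rot: [0.991, -0.133, 0.0, -0.0]
wrist_force: [0.4, -0.5, 0.1]
width: 92.0
grasp_force: 0.0
```

```bash
python3 - <<'E'
from h import *
rel(583.2,71.8,-15.3)
c=cam('wrist');i0=cv2.imread('pics/wrist0.png')[:,:,1];i1=cv2.imread('pics/wend.png')[:,:,1]
def sh(n,x0,y0,x1,y1):
    t=i0[y0:y1,x0:x1];r=cv2.matchTemplate(i1[y0-10:y1+10,x0-10:x1+10],t,5);print(n,np.array(cv2.minMaxLoc(r)[3])-10,round(r.max(),3))
sh('box',130,145,195,232);sh('glue',225,230,275,290);sh('jar',222,100,302,178);sh('dock bolt',360,115,390,140);sh('bolt2',318,275,345,300);sh('bolt3',185,75,215,100)
E
```

```text
tcp [582.9  72.6 200.2] yaw -15.2 t 52.85 tool xy mm [0.5 0.7] frac [0.003 0.005] turn 0.001
box [0 0] 0.993
glue [0 1] 0.983
jar [0 0] 0.885
dock bolt [ 0 -1] 0.964
bolt2 [1 0] 0.953
bolt3 [0 0] 0.969
```

Emit:
drive_tool --moves '[0.003,0.004,0.1,0,-1,0,0,0.25,0,-1,0,0,0.22,0,-1,0,0,0.11,0,-1,0,0,0,0,-1,0,0,0,0,0.4,0,0,0,0,0.4,0,0,0,0,0.4,0,0,0,0,0.4,0,0,0,0,0.4,0,0,0,0,0.4,0,0,0,0,0.4]'

```text
t: 54.1
tcp_pos: [583.7, 71.5, 98.4]
ee_rot: [0.991, -0.132, 0.0, -0.0]
wrist_force: [0.7, 1.3, 2.9]
width: 50.5
grasp_force: 20.0
```

Emit:
drive_tool --moves '[0,0,-0.04,0,0.4,0,0,0,0,0.4,0.012,0.026,0,0,0.4,0,0,0,0,0.4,0,0,0,0,0.4]'

```text
t: 54.6
tcp_pos: [583.8, 66.5, 103.8]
ee_rot: [0.991, -0.133, -0.0, 0.0]
wrist_force: [-0.2, -0.1, -2.1]
width: 50.6
grasp_force: 20.0
```

Emit:
drive_tool --moves '[0.002,-0.006,0.02,0,0.4,0,0,0.017,0,0.4,0,0,0,0,0.4,0,0,0,0,0.4]'

```text
t: 55.0
tcp_pos: [584.7, 67.9, 98.5]
ee_rot: [0.991, -0.133, 0.0, -0.0]
wrist_force: [0.2, 0.5, 0.4]
width: 50.5
grasp_force: 20.0
```

Emit:
drive_tool --moves '[0,0,0.004,0,0.4,0,0,0,0,0.4,0,0,0,0,-0.3,0,0,0,0,-1,0,0,0,0,-1,0,0,-0.1,0,-1,0,0,-0.3,0,-1,0,0,-0.29,0,-1,0.127,0.122,0,0,-1,0.127,0.122,0,0,-1,0.127,0.122,0,0,-1,0,0,0,-0.09,-1,0,0,0,-0.09,-1,0,0,0,-0.09,-1,0,0,0,-0.09,-1,0,0,0,-0.09,-1,0,0,0,-0.09,-1]'

```text
t: 56.7
tcp_pos: [624.8, -0.5, 201.0]
ee_rot: [0.957, 0.29, -0.0, -0.0]
wrist_force: [0.0, -0.4, -0.5]
width: 91.6
grasp_force: 0.0
```

Emit:
drive_tool --moves '[0,0,0,-0.09,-1,0,0,0,-0.09,-1,0,0,0,-0.09,-1,0,0,0,-0.09,-1,0,0,0,-0.09,-1,0,0,0,-0.09,-1,0,0,0,-0.09,-1,0,0,0,0,-1,0,0,0,0,-1]'

```text
t: 57.6
tcp_pos: [625.0, -0.6, 201.1]
ee_rot: [0.708, 0.706, -0.0, -0.0]
wrist_force: [0.0, -0.3, -0.6]
width: 91.8
grasp_force: 0.0
```

```bash
python3 - <<'E'
from h import *
rel(625,0,90)
c=cam('wrist');i0=cv2.imread('pics/wrist0.png');i1=c['img']
def jar(i):
    i=i.astype(int)
    m=((i[:,:,2]-i[:,:,0]>-2)&(i[:,:,2]-i[:,:,0]<25)&(i.min(2)>110)).astype(np.uint8)
    b=0*m;b[80:195,205:320]=m[80:195,205:320];b=cv2.morphologyEx(b,cv2.MORPH_OPEN,np.ones((5,5)))
    k=max(cv2.findContours(b,0,2)[0],key=cv2.contourArea);return cv2.fitEllipse(cv2.convexHull(k))[0]
print(jar(i0),jar(i1))
s=cam('side')['img'][170:450,220:520];a=[cv2.resize(x[60:310,100:400],(400,333)) for x in (i0,i1)]
cv2.imwrite('pics/cmp2.png',np.hstack([a[1],cv2.resize(s,(357,333))]))
E
```

```text
tcp [ 6.250e+02 -6.000e-01  2.011e+02] yaw 89.8 t 57.6 tool xy mm [ 0.6 -0. ] frac [ 0.004 -0.   ] turn -0.002
(261.662353515625, 138.89808654785156) (262.2958679199219, 138.45233154296875)
```

View pics/cmp2.png

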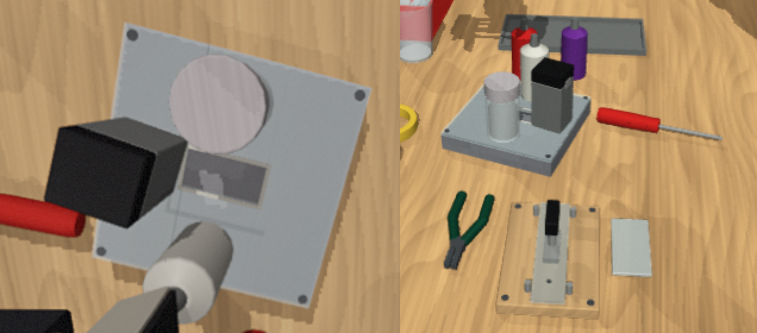

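The jar lid is now at (262.3,138.5), against (261.7,138.9) at the start. All three containers stand upright on their spots, and the hold-down stands on the strip.

```bash
python3 -c "
from rig import ticket;print(ticket.job_done())"
```

```text
the job is handed in; nothing more can be done
None
```

The job is handed in at about 58 s: the hold-down stands upright in the middle of the jig strip, and the jar, glue bottle and bit box are back upright on their dock spots to within about 1 mm by the wrist camera (the jar needed one 4 mm correction).

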